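# Fit the spare speed knob to the bobbin winder and hold it pressed to run

## Task

The bobbin winder has lost its knob and the spare is in the small carton: fold both carton flaps well open to the outside, take the knob out, turn it so that its key flat matches the flat of the winder's D-shaft and push it fully home on the shaft. Then keep pressing the knob so that the spring-loaded run shaft is held right down, and finish while your gripper is still holding the knob down there; do not let go. Leave everything else on the table where it is.

Things in the scene. Friction and masses are not known exactly. Their poses are not given: they have to be found in the camera images.
- carton: Small cardboard spares carton, fixed to the table. Origin at the centre of its underside; x, y along its walls, z up. Outside 146 (x) x 142 (y) x 62 mm high; walls and floor 4 mm. Its end flaps (x walls) are already folded down outside; two long flaps, on the +y and -y walls, half cover the opening. On the floor's middle a 28 mm square card pedestal carries the knob, 16 mm above the table.
- hinge_left (a point): Middle of the crease of the long flap on the carton's +y wall, at the wall's top edge, 62 mm above the table; axes as the carton's, and the crease runs along x. The flap is 3 mm card, 142 mm along the crease and 68 mm from crease to free edge.
- hinge_right (a point): The same for the long flap on the carton's -y wall.
- flap_left (a joint): Angle in rad of the +y flap: 0 lying flat over the opening, 1.57 upright, up to 2.75 (its stop) folded outward. It starts half raised (0.75 to 1.05), leaving a slot at least 35 mm wide between the two free edges. A stiff crease: it stays where it is left, and under 1 N at the free edge moves it.
- flap_right (a joint): The same for the -y flap: 0 flat over the opening, 1.57 upright, up to 2.75 folded outward; starts at 0.75 to 1.05.
- knob_centre (a point): Centre (half-way up, on the axis) of the round black ribbed knob: 40 mm wide, 30 mm high, metal-cored, about 80 g, upright on the pedestal, bore down. z along its axis, up; x towards the red pointer line on its aluminium top. D-shaped bore from below, 13.2 mm wide, 16.5 mm deep; its key flat is on the pointer (+x) side, 2.6 mm from the axis.
- shaft_seat (a point): On the axis of the winder's upright brass D-shaft, at the top of its 25 mm black collar, where the knob's underside comes to rest; 78 mm above the table with the shaft up. The shaft rises 14 mm from here, 12 mm wide, with a flat 2 mm from the axis, full length. z up along the shaft; x from the axis to the flat (white mark on the collar). It turns with some friction (0.02 N m).
- run (a joint): How far the shaft is pushed down, in m: 0 up, 0.005 fully down at its stop. The return spring needs 5 N to start and 10 N fully down; let go and it comes up.
- winder: Electric bobbin winder, fixed: white case 120 (x) x 230 (y) x 62 mm high, origin at the centre of its underside. The D-shaft stands on its flat top at x = -5, y = -72 mm; the collar's top is 16 mm above the panel, and a nut 19 mm wide rises to 6 mm above the panel. A bobbin spindle (y = 18 mm, to 92 mm high) and a spool pin (y = 84 mm, to 132 mm high) stand farther along.

How it is judged:
On the way, in this order (a step that is already met when the one before it is completed fails the run):
1. both carton flaps are folded open past upright (value of joint each of flap_left, flap_right above 1.75 rad), for 0.2 s.
2. the knob is lifted clear of the carton in the gripper (z of knob_centre in the frame of carton above 0.085 m and contact force between knob and carton below 0.05 N), for 0.1 s.
3. the knob is seated on the D-shaft with its flat on the shaft's flat (z of knob_centre in the frame of shaft_seat below 0.018 m and horizontal distance between knob_centre and shaft_seat below 0.004 m and angle between the x axis of knob_centre and the x axis of shaft_seat, either way round below 0.35 rad), for 0.1 s.
At the end, for the whole second after the job is handed in: The knob sits home on the D-shaft (underside within 2.2 mm of the collar, axis within 3 mm, flats matched within 20 degrees, upright within 7 degrees), the gripper is touching it and holds the run shaft at least 3.5 mm of its 5 mm down, and both carton flaps are still folded open (z of knob_centre in the frame of shaft_seat below 0.0172 m and horizontal distance between knob_centre and shaft_seat below 0.003 m and angle between the x axis of knob_centre and the x axis of shaft_seat, either way round below 0.35 rad and angle between knob_centre's own z axis and vertical below 0.12 rad and value of joint run above 0.0035 m and contact force between the fingers and knob above 3 N and value of joint each of flap_left, flap_right above 1.6 rad); the arm keeps its last pose, push and grip.
It fails at once if the tray, bobbin tube, saucer, thimble, reel, pin tin or hoop is pushed more than 3 cm from its place (distance of any of tray, bobbin_tube, saucer, thimble, reel, pin_tin, hoop from where it was at the start of the episode above 0.03 m).
It also fails if it takes over 58 s, if anything falls off the work surface, if the arm or the gripper's body presses on something with over 40 N, if the wrist force passes 120 N, or if a joint passes its speed limit or range.

## Robot

A 6-joint arm with a two-finger parallel gripper is mounted at the origin on the work surface. World frame = base frame: x ahead of the robot, y to its left, z up, the work surface at z = 0. Lengths are in m, angles in rad, forces in N, time in s.
With the tool pointing down it reaches from about 0.275 to 0.775 m from the base axis. Payload 14.6 kg.
Tool frame: the origin (TCP) lies midway between the tips of the shut fingers; the grasp point (between the pads) lies 19 mm behind it (robot.hold_point_z is the distance from the TCP to the grasp point, in m); x points along the fingers, y is the direction in which the jaws open and shut, and the axes are right-handed (so a half turn about x gives the same grasp; the last joint's range is limited). The gripper opens to 85 mm and grips with 20 to 120 N. Pads are 22 mm wide; open, the fingers measure 114 mm over their backs; the gripper's body (76 mm by 85 mm) begins 54 mm behind the grasp point. The pads swing forward as they close: fully open they stand 13 mm farther back than shut.
Start: joints at [-1.267, 0.263, -0.048, 1.259, 0, 1.415], TCP at [0.233, -0.471, 0.231] pointing down, gripper open.
Joint ranges: [-2.65, 2.65], [-0.89, 1.7], [-1.18, 1.37], [-2.13, 2.11], [-1.35, 1.29], [-3.14, 3.14]. Speed limits (rad/s): [1.89, 1.89, 2.57, 2.79, 3.14, 3.14].

## Interface

Orientations are given as a rotation vector (axis times angle).
In Python, from plant import robot, eoat, kin, status, viewer, order gives the robot as it stands. Calls block until the motion is done:
- robot.move_pose(position, orientation): joint-space move of the TCP to a pose.
- robot.move_linear(position, orientation=None, feed=0.15): straight line of the TCP; orientation=None keeps the orientation; feed is the mean speed in m/s.
- robot.move_j(angles): joint-space move.
- eoat.move_gripper(opening): opening from 0.0 (shut) to 1.0 (fully open); the grip force is fixed at half the most; returns when the fingers have stopped.
- robot.pause(seconds).
- kin.solve_ik(position, orientation): joint angles nearest the present ones, or None.
- status.get_state(): the state.
- viewer.grab_frame(name): name is "scene" or "side" or "wrist"; returns a dict with "pixels" (480x640x3 uint8, red, green, blue), "mtx" (3x3 intrinsics, pixels), "D" ([k1, k2, p1, p2, k3] as OpenCV has them; the pictures are not rectified), "R" (3x3) and "t" (3): a world point X has camera coordinates R X + t. Camera axes: x right, y down, z forward; pixel columns grow to the right and rows downward; lengths in m; the calibration is good to about 2 mm. A picture is of the moment at which its call begins. There is no depth.
A pose or a line that the arm cannot do raises robot.IKError and nothing moves.
- order.close_job(): hands the job in, once; it reports no verdict.
The state is a dict: "clock": time; "qpos": joint angles; "joint_velocities": joint speeds; "tau": joint torques, N m; "eef_pos": TCP position; "orientation": TCP orientation; "force": force on the tool from outside, world axes, zero at the start; "wrist_torque": the same for the moment, N m; "width": opening from 0.0 (shut) to 1.0 (fully open).
Only numpy, scipy, OpenCV 4.12 (cv2) and the standard library are available. Lean on these libraries where they do the work, as an engineer would, in place of code of your own. Each camera call takes 0.05 s, during which the arm holds its last target.

## Working session

There is one attempt and no reset: what is moved stays moved. The work goes in short steps, each a Python script; the robot and the scene stay as the last script left them, time stands still between calls to the robot, and variables do not carry over. Pictures are saved under pics/ and viewed, and the job is handed in when it is done.

```bash
ls; mkdir -p pics
python3 - <<'E'
from plant import robot,status,viewer
import cv2
print(status.get_state())
for n in ["scene","side","wrist"]:
    f=viewer.grab_frame(n)
    cv2.imwrite(f"pics/a_{n}.png",f["pixels"][:,:,::-1])
    import numpy as np
    print(n,f["mtx"].tolist(),f["D"],(-f["R"].T@f["t"]).round(3), f["R"].round(3).tolist())
E
```

```text
pics
{'clock': 0.0, 'qpos': array([-1.26729101e+00,  2.63522937e-01, -4.89241065e-02,  1.25944183e+00,
       -2.28303935e-05,  1.41550503e+00]), 'joint_velocities': array([-1.71357131e-03, -1.99959580e-03,  7.72897432e-04, -3.14613625e-04,
        3.26263280e-05,  8.12801098e-05]), 'tau': array([ 8.39209843e-04, -6.37609577e+01,  3.84574842e+01,  1.36765148e-02,
       -5.91147159e-05, -2.25920684e-05]), 'eef_pos': array([ 0.23241303, -0.47043329,  0.23082982]), 'orientation': array([ 1.96674715,  0.46037578, -1.96695651]), 'force': array([-0.53190195,  0.01407504,  0.10766353]), 'wrist_torque': array([-0.00437306, -0.00778916, -0.08410742]), 'width': 1.0017942518554965}
scene [[538.884710961729, 0.0, 321.8995666663163], [0.0, 538.884710961729, 238.11766694883346], [0.0, 0.0, 1.0]] [0.03956717 0.         0.         0.         0.        ] [ 1.175 -0.022  0.755] [[0.02, 1.0, -0.005], [0.729, -0.018, -0.684], [-0.684, 0.01, -0.73]]
side [[518.3388663701903, 0.0, 322.530156962752], [0.0, 518.3388663701903, 241.5208787073854], [0.0, 0.0, 1.0]] [-0.14840676  0.          0.          0.          0.        ] [ 0.369 -0.616  0.688] [[0.955, -0.298, -0.013], [-0.213, -0.65, -0.73], [0.208, 0.699, -0.684]]
wrist [[335.4075026756456, 0.0, 319.96503347721136], [0.0, 335.4075026756456, 239.51664380288673], [0.0, 0.0, 1.0]] [0.00060678 0.         0.         0.         0.        ] [ 0.309 -0.433  0.373] [[0.443, -0.897, -0.002], [-0.848, -0.419, 0.324], [-0.292, -0.142, -0.946]]
```

View pics/a_scene.png

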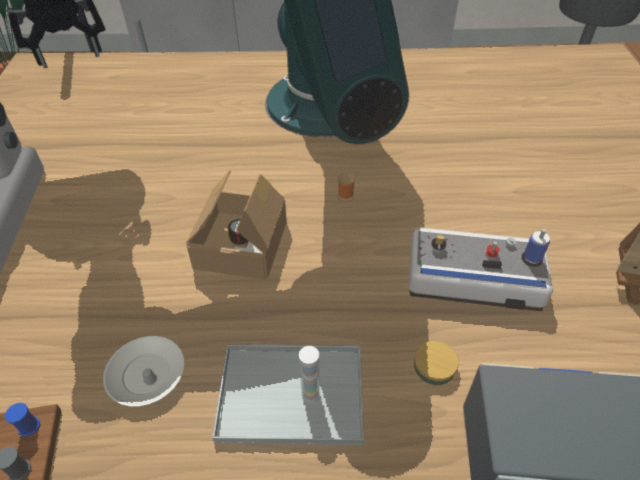

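View pics/a_side.png

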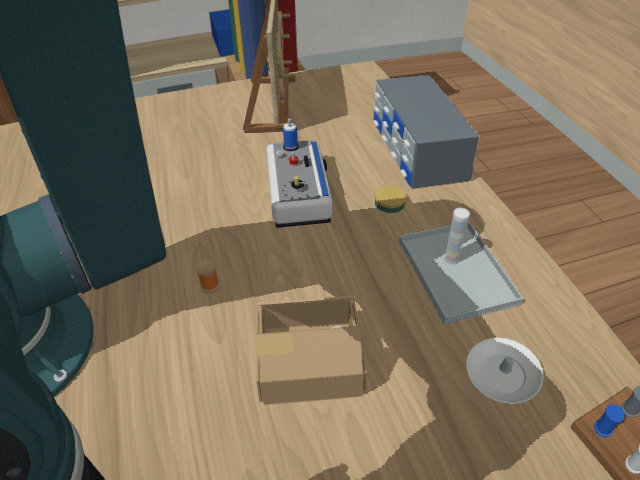

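View pics/a_wrist.png

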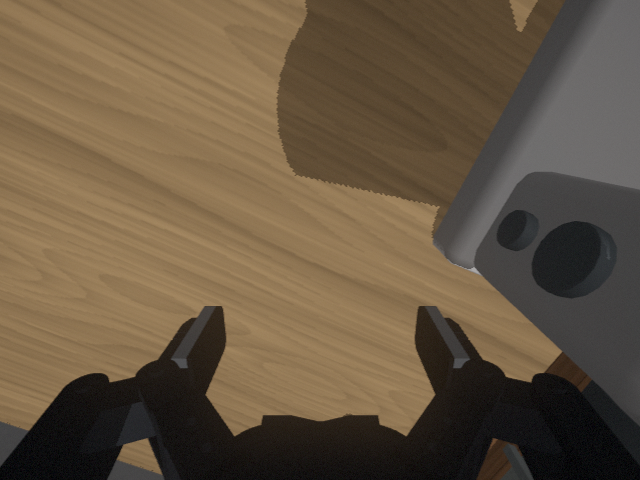

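The scene view shows the carton around (238,235), with the knob at (238,232), and the winder at (480,268) with its D-shaft at (439,243). In the side view the carton is at (310,350) and the winder at (298,185). The wrist view shows only the table and a grey machine at right. Next I'll zoom in.

```bash
cat > h.py <<'E'
import numpy as np,cv2
def ray(f,uv):
    p=cv2.undistortPoints(np.array([[uv]],float),f["mtx"],f["D"])[0,0]
    return -f["R"].T@f["t"], f["R"].T@np.array([p[0],p[1],1.])
def onz(f,uv,z):
    c,d=ray(f,uv); return c+d*(z-c[2])/d[2]
def tri(f1,u1,f2,u2):
    c1,d1=ray(f1,u1);c2,d2=ray(f2,u2)
    s=np.linalg.lstsq(np.c_[d1,-d2],c2-c1,rcond=None)[0]
    a=c1+s[0]*d1;b=c2+s[1]*d2
    return (a+b)/2,np.linalg.norm(a-b)
def proj(f,X):
    return cv2.projectPoints(np.array([X],float),cv2.Rodrigues(f["R"])[0],f["t"],f["mtx"],f["D"])[0][0,0]
E
python3 - <<'E'
import cv2
a=cv2.imread("pics/a_scene.png");b=cv2.imread("pics/a_side.png")
def z(i,x0,y0,w,h,k,n): cv2.imwrite("pics/"+n,cv2.resize(i[y0:y0+h,x0:x0+w],None,fx=k,fy=k,interpolation=cv2.INTER_CUBIC))
z(a,180,160,120,120,5,"z1.png");z(a,400,220,160,100,5,"z2.png");z(b,240,280,140,130,4.5,"z3.png");z(b,255,110,90,120,5,"z4.png")
E
```

```text
(no output)
```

View pics/z1.png

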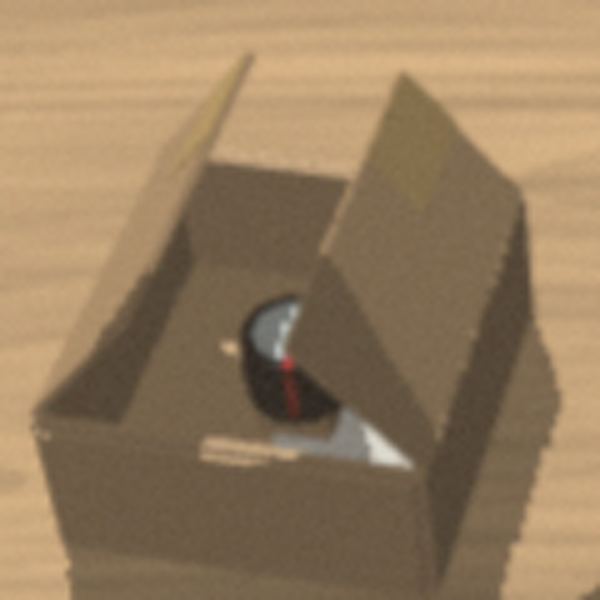

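View pics/z2.png

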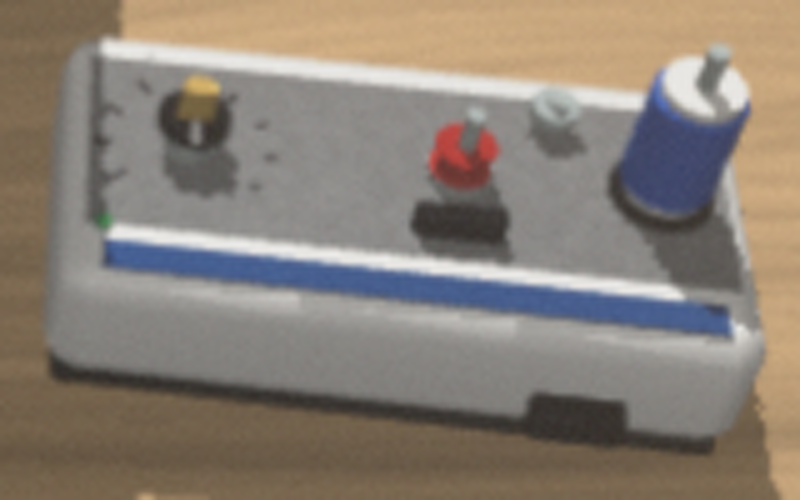

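View pics/z3.png

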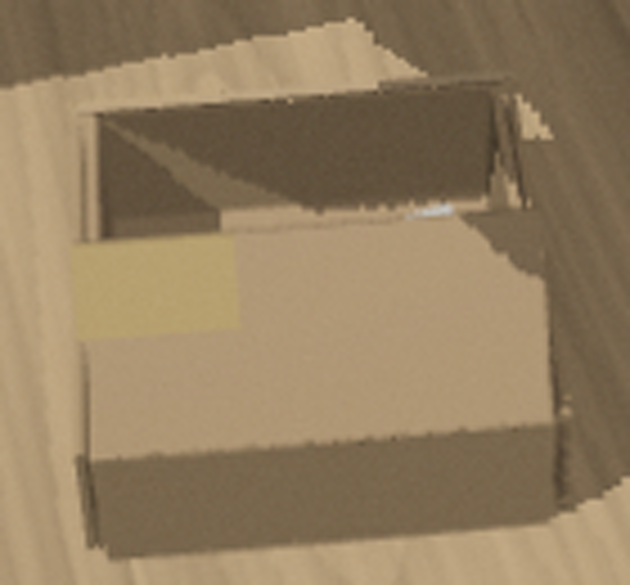

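View pics/z4.png

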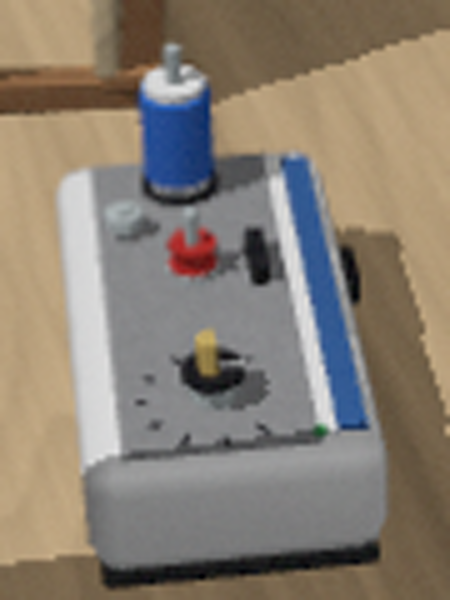

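Scene crop: the carton's top front corners are at about (188,242) and (265,253). The −y flap's free edge ends at (230,171) and the +y flap's at (260.6,174) and (238,232). The knob's pointer runs about (237,232)→(239,242), toward +x. On the winder, the shaft tip is at (440,237) and the white mark at about (439,246), also toward +x.

Run:
```python
from plant import robot,status,viewer
from h import *
S=viewer.grab_frame("scene");D=viewer.grab_frame("side")
np.set_printoptions(precision=4,suppress=True)
zs=lambda x,y:(180+x/5,160+y/5)
zw=lambda x,y:(400+x/5,220+y/5)
zd=lambda x,y:(240+x/4.5,280+y/4.5)
ze=lambda x,y:(255+x/5,110+y/5)
for n,p in dict(FL=(38,412),FR=(428,470),BR=(522,188),BL=(205,163)).items(): print(n,onz(S,zs(*p),.062))
for n,p in dict(backNear=(85,458),frontNear=(555,425),farback=(90,110),farfront=(515,85)).items(): print('side',n,onz(D,zd(*p),.062))
print('freeedge L flap', tri(S,zs(403,72),D,zd(80,240)))
print('shaft top',tri(S,zw(203,80),D,ze(205,335)), onz(S,zw(203,80),.092),onz(D,ze(205,335),.092))
print('collar', onz(S,zw(196,122),.078),onz(D,ze(213,368),.078))
print('winder corners top', [onz(S,zw(*p),.062) for p in [(105,45),(105,230),(730,310)]])
print('blue side',[onz(D,ze(*p),.062) for p in [(295,155),(350,428)]])
print('mark',onz(S,zw(195,132),.078),onz(D,ze(236,362),.078))
print('knob pointer', onz(S,zs(288,362),.046))
for p in [(345,195),(437,360),(145,375)]: print('obj',onz(S,p,0.0))
```

```text
FL [ 0.5301 -0.2471  0.062 ]
FR [ 0.5606 -0.1095  0.062 ]
BR [ 0.4187 -0.0812  0.062 ]
BL [ 0.4016 -0.2027  0.062 ]
side backNear [ 0.3907 -0.22    0.062 ]
side frontNear [ 0.5327 -0.2528  0.062 ]
side farback [ 0.4228 -0.0834  0.062 ]
side farfront [ 0.5678 -0.1182  0.062 ]
freeedge L flap (array([ 0.3975, -0.1371,  0.0859]), np.float64(0.03472578078635733))
shaft top (array([0.5554, 0.1864, 0.0922]), np.float64(0.002403261382591065)) [0.5539 0.1875 0.092 ] [0.5558 0.1849 0.092 ]
collar [0.5603 0.1862 0.078 ] [0.5574 0.1816 0.078 ]
winder corners top [array([0.5078, 0.1651, 0.062 ]), array([0.5939, 0.1525, 0.062 ]), array([0.6323, 0.3491, 0.062 ])]
blue side [array([0.6393, 0.345 , 0.062 ]), array([0.6029, 0.1478, 0.062 ])]
mark [0.5648 0.1851 0.078 ] [0.5671 0.1825 0.078 ]
knob pointer [ 0.4926 -0.1652  0.046 ]
obj [ 0.3463  0.039  -0.    ]
obj [0.7355 0.1647 0.    ]
obj [ 0.7505 -0.2905  0.    ]
```

```bash
cat >> h.py <<'E'
from scipy.spatial.transform import Rotation as Rn
def ori(a):
    c,s=np.cos(a),np.sin(a)
    return Rn.from_matrix(np.array([[0,c,s],[0,s,-c],[-1,0,0]])).as_rotvec()
def yaw(o):
    m=Rn.from_rotvec(o).as_matrix(); return np.arctan2(m[1,1],m[0,1])
C=np.array([.477,-.167]);CY=-.227
def cart(x,y,z):
    c,s=np.cos(CY),np.sin(CY); return np.array([C[0]+c*x-s*y,C[1]+s*x+c*y,z])
E
python3 - <<'E'
from plant import robot,status,kin
from h import *
np.set_printoptions(precision=3,suppress=True)
st=status.get_state(); print(yaw(st["orientation"]), Rn.from_rotvec(st["orientation"]).as_matrix())
for a in (CY,CY+np.pi):
  for p in (cart(0,0,.2),cart(0,.105,.09),cart(0,-.105,.09),cart(0,0,.01),[.5555,.186,.15],[.5555,.186,.07]):
    print(a,p,kin.solve_ik(list(p),list(ori(a))))
E
```

```text
-1.112005319956148 [[-0.     0.443 -0.897]
 [ 0.    -0.897 -0.443]
 [-1.    -0.    -0.   ]]
-0.227 [ 0.477 -0.167  0.2  ] [-0.498  0.242 -0.164  1.165  0.     1.3  ]
-0.227 [ 0.501 -0.065  0.09 ] [-0.29   0.317 -0.376  0.878  0.     1.508]
-0.227 [ 0.453 -0.269  0.09 ] [-0.691  0.352 -0.321  0.898  0.     1.107]
-0.227 [ 0.477 -0.167  0.01 ] [-0.498  0.407 -0.496  0.668  0.     1.3  ]
-0.227 [0.5555, 0.186, 0.15] [ 0.184  0.401 -0.063  1.107  0.     1.982]
-0.227 [0.5555, 0.186, 0.07] [ 0.184  0.458 -0.202  0.911  0.     1.982]
2.9145926535897932 [ 0.477 -0.167  0.2  ] [-0.498  0.242 -0.164  1.165  0.    -1.842]
2.9145926535897932 [ 0.501 -0.065  0.09 ] [-0.29   0.317 -0.376  0.878  0.    -1.634]
2.9145926535897932 [ 0.453 -0.269  0.09 ] [-0.691  0.352 -0.321  0.898  0.    -2.034]
2.9145926535897932 [ 0.477 -0.167  0.01 ] [-0.498  0.407 -0.496  0.668  0.    -1.842]
2.9145926535897932 [0.5555, 0.186, 0.15] [ 0.184  0.401 -0.063  1.107  0.    -1.16 ]
2.9145926535897932 [0.5555, 0.186, 0.07] [ 0.184  0.458 -0.202  0.911  0.    -1.16 ]
```

Run:
```python
from plant import robot,status,viewer,eoat
from h import *
np.set_printoptions(precision=4,suppress=True)
def T(s): print(s,status.get_state()["clock"],status.get_state()["force"].round(2),status.get_state()["eef_pos"])
o=list(ori(CY))
robot.move_pose(list(cart(0,0,.2)),o);T('above')
eoat.move_gripper(0.0);T('shut')
for n in ["scene","side","wrist"]:
    cv2.imwrite(f"pics/b_{n}.png",viewer.grab_frame(n)["pixels"][:,:,::-1])
```

```text
above 1.7 [-0.98 -0.79 -0.09] [ 0.4769 -0.1678  0.2   ]
shut 2.4667 [0.26 0.29 0.12] [ 0.477 -0.167  0.2  ]
```

View pics/b_wrist.png

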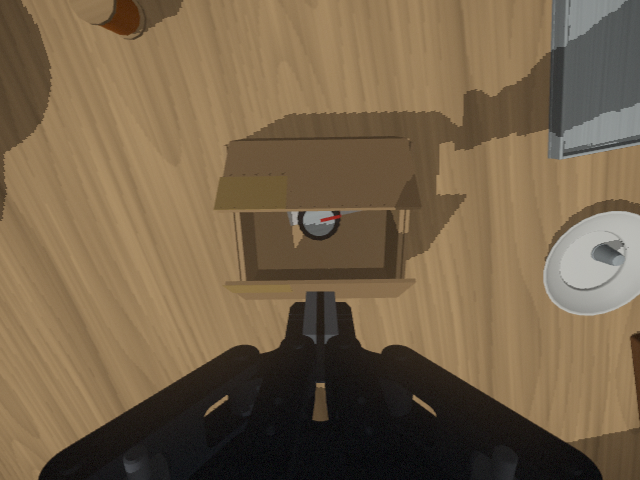

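View pics/b_side.png

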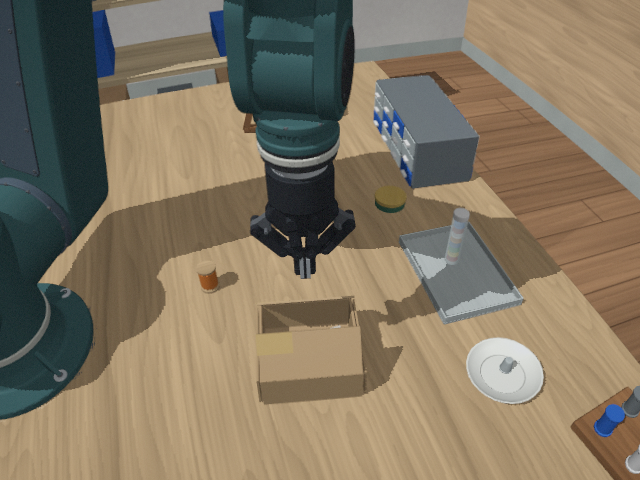

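The wrist view shows the knob at (319,220) between the flap edges at rows 209 and 283, with the finger tips centred at column 320. I'll check the slot in carton coordinates, then sweep.

Run:
```python
from plant import robot,status,viewer,eoat
from h import *
np.set_printoptions(precision=4,suppress=True)
W=viewer.grab_frame("wrist")
R2=np.array([[np.cos(CY),np.sin(CY)],[-np.sin(CY),np.cos(CY)]])
def tocart(p): return R2@(p[:2]-C)
for v in (209,283): print('edge',v,[tocart(onz(W,(320,v),z)) for z in (.11,.115,.12)])
print('knob',onz(W,(319.5,219),.046),tocart(onz(W,(319.5,219),.046)))
print('crease +y', tocart(onz(W,(320,139),.062)))
def T(s): print(s,status.get_state()["clock"],status.get_state()["force"].round(2),status.get_state()["eef_pos"])
```

```text
edge 209 [array([0.0008, 0.0284]), array([0.0008, 0.0296]), array([0.0008, 0.0308])]
edge 283 [array([ 0.0008, -0.0296]), array([ 0.0008, -0.0272]), array([ 0.0008, -0.0247])]
knob [ 0.4781 -0.1637  0.046 ] [0.0003 0.0034]
crease +y [0.0008 0.0741]
```

Run:
```python
from plant import robot,status,viewer,eoat
from h import *
np.set_printoptions(precision=4,suppress=True)
def T(s): print(s,status.get_state()["clock"],status.get_state()["force"].round(2),status.get_state()["eef_pos"])
robot.move_linear(list(cart(0,.001,.09)));T('down')
robot.move_linear(list(cart(0,.107,.09)),feed=.13);T('+y')
robot.move_linear(list(cart(0,-.105,.09)),feed=.15);T('-y')
robot.move_linear(list(cart(0,-.08,.2)),feed=.25);T('up')
eoat.move_gripper(1.0);T('open')
for n in ["scene","side","wrist"]:
    cv2.imwrite(f"pics/c_{n}.png",viewer.grab_frame(n)["pixels"][:,:,::-1])
```

```text
down 3.55 [-0.21 -0.15  0.11] [ 0.4776 -0.1662  0.0907]
+y 4.5167 [ 0.44 -1.15  0.04] [ 0.5011 -0.0631  0.09  ]
-y 6.0833 [ 0.64 -0.73  0.06] [ 0.4534 -0.2687  0.09  ]
up 6.6833 [ 0.02  0.64 -1.02] [ 0.4591 -0.2446  0.2   ]
open 7.4667 [-0.56 -0.23 -0.5 ] [ 0.459 -0.245  0.2  ]
```

View pics/c_wrist.png

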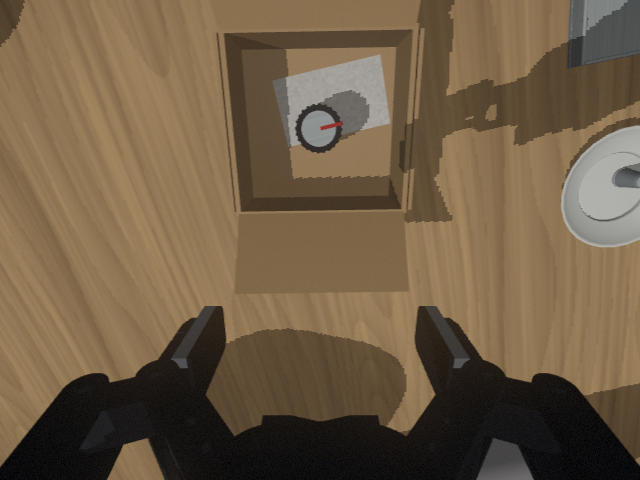

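View pics/c_side.png

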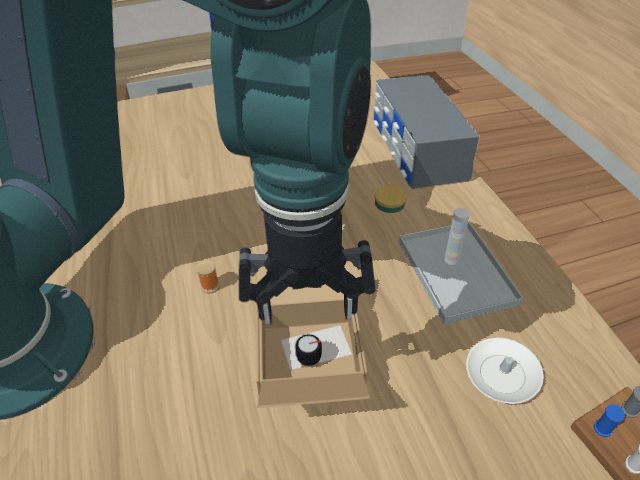

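View pics/c_scene.png

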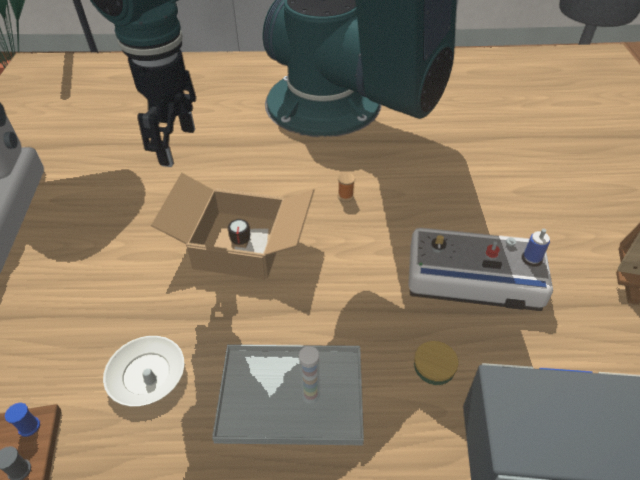

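Both flaps are folded far out: in the wrist view the −y flap hangs outward over rows 212–292, and both splay outward in the scene view. The knob is at (319,128) with its red pointer toward (342,125). Next I'll measure the knob.

```bash
cat >> h.py <<'E'
def red(img,box):
    x0,y0,x1,y1=box; r=img[y0:y1,x0:x1].astype(int)
    m=((r[...,0]>110)&(r[...,0]-r[...,1]>60)&(r[...,0]-r[...,2]>60)).astype(np.uint8)
    ys,xs=np.nonzero(m); return np.c_[xs+x0,ys+y0].astype(float)
def blob(img,box,fn):
    x0,y0,x1,y1=box; r=img[y0:y1,x0:x1].astype(int)
    m=fn(r).astype(np.uint8); n,l,s,c=cv2.connectedComponentsWithStats(m)
    if n<2: return None
    i=1+np.argmax(s[1:,4]); cs,_=cv2.findContours((l==i).astype(np.uint8),0,cv2.CHAIN_APPROX_NONE)
    h=cv2.convexHull(cs[0])[:,0]+[x0,y0]
    return s[i,4],h
E
python3 - <<'E'
from plant import robot,status,viewer,eoat
from h import *
np.set_printoptions(precision=4,suppress=True)
for n,box in dict(wrist=(285,90,360,165),side=(290,328,330,368),scene=(222,212,256,250)).items():
    f=viewer.grab_frame(n);im=f["pixels"]
    cv2.imwrite(f"pics/d_{n}.png",cv2.resize(im[box[1]:box[3],box[0]:box[2]][:,:,::-1],None,fx=8,fy=8,interpolation=cv2.INTER_NEAREST))
    dark=blob(im,box,lambda r:r.max(2)<60)
    alu=blob(im,box,lambda r:(r.min(2)>110)&(r.max(2)-r.min(2)<30))
    for nm,b in (('dark',dark),('alu',alu)):
        if b is None: continue
        # hull to world at top plane
        P=np.array([onz(f,p,.046)[:2] for p in b[1]]); c,r=cv2.minEnclosingCircle((P*1000).astype(np.float32)); 
        print(n,nm,b[0],np.array(c)/1000,r)
    q=red(im,box); Q=np.array([onz(f,p,.046)[:2] for p in q])
    if len(Q)>3:
        m=Q.mean(0);u,s,v=np.linalg.svd(Q-m); t=(Q-m)@v[0]; print(n,'red',len(Q),m,'ends',m+v[0]*t.min(),m+v[0]*t.max(),np.arctan2(v[0][1],v[0][0]),s)
E
```

```text
wrist dark 605 [ 0.4768 -0.1648] 19.36412811279297
wrist alu 1044 [ 0.4783 -0.1558] 31.985471725463867
wrist red 75 [ 0.4878 -0.165 ] ends [ 0.4964 -0.165 ] [ 0.479 -0.165] -3.139438988934661 [0.0448 0.0069]
side dark 348 [ 0.4703 -0.1777] 26.956857681274414
side alu 346 [ 0.4952 -0.1738] 32.28737258911133
side red 17 [ 0.4877 -0.1665] ends [ 0.4952 -0.1665] [ 0.4783 -0.1665] -3.1411099822632225 [0.0218 0.0035]
scene dark 99 [ 0.5004 -0.1529] 19.43892478942871
scene alu 164 [ 0.5103 -0.1466] 28.51294708251953
scene red 9 [ 0.4868 -0.166 ] ends [ 0.4788 -0.1659] [ 0.4941 -0.166 ] -0.01048778864414143 [0.0146 0.0023]
```

View pics/d_wrist.png

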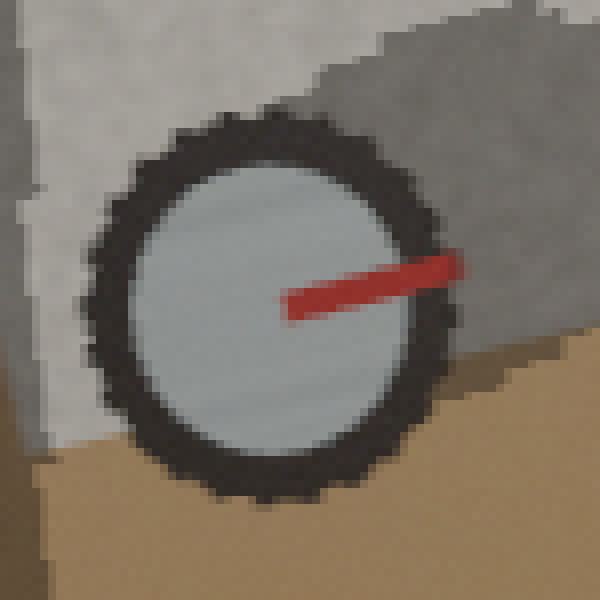

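View pics/d_side.png

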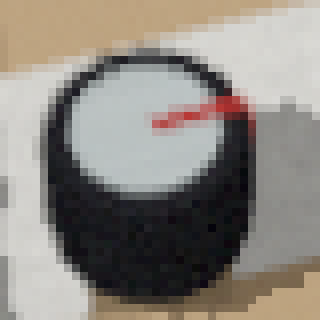

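Run:
```python
from plant import robot,status,viewer,eoat
from h import *
np.set_printoptions(precision=4,suppress=True)
def T(s): 
    t=status.get_state();print(s,t["clock"],t["force"].round(2),t["eef_pos"],t["width"])
K=[.4768,-.165]; o=list(ori(CY))
robot.move_linear(K+[.14],o,feed=.25);T('over')
robot.move_linear(K+[.011],feed=.15);T('down')
cv2.imwrite("pics/e_side.png",viewer.grab_frame("side")["pixels"][:,:,::-1])
eoat.move_gripper(0.0);T('grip')
cv2.imwrite("pics/e_wrist.png",viewer.grab_frame("wrist")["pixels"][:,:,::-1])
robot.move_linear(K+[.16],feed=.2);T('up')
for n in ("wrist","side"): cv2.imwrite(f"pics/f_{n}.png",viewer.grab_frame(n)["pixels"][:,:,::-1])
```

```text
over 8.325 [ 0.07 -1.56  0.87] [ 0.4769 -0.165   0.1402] 1.0008071765697244
down 9.3333 [-0.31 -0.48  0.54] [ 0.4773 -0.1655  0.0117] 0.9952659414662962
grip 9.875 [-1.93  0.56  8.72] [ 0.4769 -0.165   0.0115] 0.4559518094194306
up 10.8167 [ 0.46 -0.28 -0.7 ] [ 0.4764 -0.1647  0.159 ] 0.4516036976569811
```

View pics/f_wrist.png

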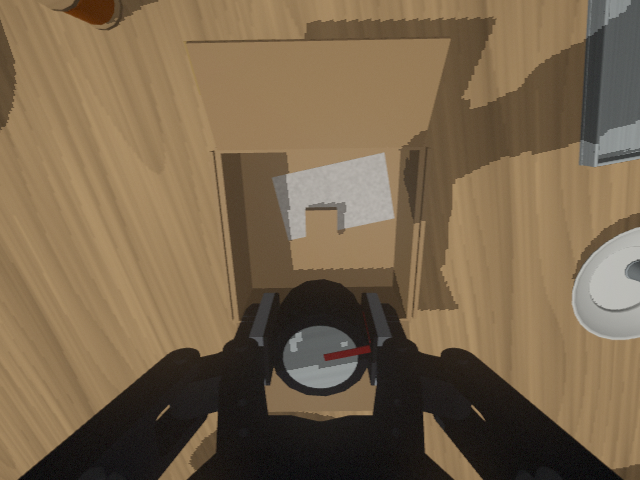

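View pics/f_side.png

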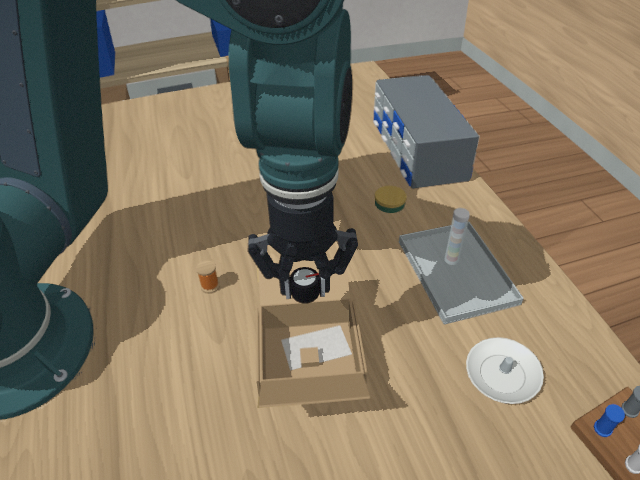

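The wrist view shows the knob firmly between the pads, its top disc at about (320,358) and the pointer toward (370,349). The pedestal at (322,220) is empty. Next I'll measure the knob in the hand, then go and look at the shaft.

Run:
```python
from plant import robot,status,viewer,eoat
from h import *
np.set_printoptions(precision=4,suppress=True)
def T(s): 
    t=status.get_state();print(s,t["clock"],t["force"].round(2),t["eef_pos"],t["width"])
def tool(p,st):
    m=Rn.from_rotvec(st["orientation"]).as_matrix(); return m.T@(p-st["eef_pos"])
def hand(tag):
    st=status.get_state(); f=viewer.grab_frame("wrist"); im=f["pixels"]; box=(265,310,378,405)
    zt=st["eef_pos"][2]+.0345
    q=red(im,box); Q=np.array([onz(f,p,zt)[:2] for p in q]); m=Q.mean(0);u,s,v=np.linalg.svd(Q-m)
    t=(Q-m)@v[0]; e=[tool(np.r_[m+v[0]*k,zt],st) for k in (t.min(),t.max())]
    print('red tool ends',e,'world yaw',np.arctan2(*v[0][::-1]),'tool yaw',yaw(st["orientation"]))
    b=blob(im,box,lambda r:(r.min(2)>70)&(r.max(2)-r.min(2)<35)); 
    P=np.array([tool(onz(f,p,zt),st)[1:] for p in b[1]]);c,r=cv2.minEnclosingCircle((P*1000).astype(np.float32)); print('alu',b[0],c,r, b[1].min(0),b[1].max(0))
    cv2.imwrite(f"pics/{tag}.png",cv2.resize(im[310:405,265:378][:,:,::-1],None,fx=6,fy=6))
hand("g_hand")
a=-.43; d=np.array([np.sin(a),-np.cos(a)])*.08
p=np.array([.5555,.186])+d
robot.move_pose([p[0],p[1],.22],list(ori(a)));T('view')
robot.pause(.2)
hand("g_hand2")
cv2.imwrite("pics/g_wrist.png",viewer.grab_frame("wrist")["pixels"][:,:,::-1])
```

```text
<stdin>:11: RuntimeWarning: Mean of empty slice.
  ret = ret.dtype.type(ret / rcount)
Traceback (most recent call last):
numpy.linalg.LinAlgError: 1-dimensional array given. Array must be at least two-dimensional
```

```bash
cat >> h.py <<'E'
def red(img,box):
    x0,y0,x1,y1=box; r=img[y0:y1,x0:x1].astype(int)
    m=((r[...,0]>60)&(r[...,0]>2*r[...,1])&(r[...,0]>2*r[...,2])).astype(np.uint8)
    n,l,s,c=cv2.connectedComponentsWithStats(m)
    if n<2: return np.zeros((0,2))
    ys,xs=np.nonzero(l==1+np.argmax(s[1:,4])); return np.c_[xs+x0,ys+y0].astype(float)
def tool(p,st):
    m=Rn.from_rotvec(st["orientation"]).as_matrix(); return m.T@(p-st["eef_pos"])
def hand(st,f,tag):
    im=f["pixels"]; box=(265,310,378,405)
    zt=st["eef_pos"][2]+.0345
    q=red(im,box); Q=np.array([onz(f,p,zt)[:2] for p in q]); m=Q.mean(0);u,s,v=np.linalg.svd(Q-m,full_matrices=False)
    t=(Q-m)@v[0]; e=[tool(np.r_[m+v[0]*k,zt],st) for k in (t.min(),t.max())]
    print('red n',len(q),'tool ends',e,'world yaw',np.arctan2(*v[0][::-1]),'tool yaw',yaw(st["orientation"]))
    b=blob(im,box,lambda r:(r.min(2)>70)&(r.max(2)-r.min(2)<35)); 
    P=np.array([tool(onz(f,p,zt),st)[1:] for p in b[1]]);c,r=cv2.minEnclosingCircle((P*1000).astype(np.float32)); print('alu',b[0],c,r, b[1].min(0),b[1].max(0))
    cv2.imwrite(f"pics/{tag}.png",cv2.resize(im[310:405,265:378][:,:,::-1],None,fx=6,fy=6))
E
python3 - <<'E'
from plant import robot,status,viewer,eoat
from h import *
np.set_printoptions(precision=4,suppress=True)
def T(s): 
    t=status.get_state();print(s,t["clock"],t["force"].round(2),t["eef_pos"],t["width"])
def go(tag):
    try: hand(status.get_state(),viewer.grab_frame("wrist"),tag)
    except Exception as e: print(e)
go("g_hand")
a=-.43; d=np.array([np.sin(a),-np.cos(a)])*.08
p=np.array([.5555,.186])+d
robot.move_pose([p[0],p[1],.22],list(ori(a)));T('view')
robot.pause(.2)
go("g_hand2")
cv2.imwrite("pics/g_wrist.png",viewer.grab_frame("wrist")["pixels"][:,:,::-1]);T('')
E
```

```text
red n 313 tool ends [array([-0.0345,  0.0198, -0.0043]), array([-0.0345,  0.0024, -0.0001])] world yaw -3.132244440194789 tool yaw -0.2269670591151402
alu 3448 (0.7390799522399902, 0.18522703647613525) 14.624551773071289 [283 326] [357 387]
view 12.125 [ 0.45  0.03 -0.59] [0.5221 0.1125 0.2196] 0.4540502271191191
red n 317 tool ends [array([-0.0345,  0.0195, -0.0044]), array([-0.0345,  0.0021, -0.0003])] world yaw 2.944131649676496 tool yaw -0.43140350897877155
alu 3416 (0.4774118959903717, -0.10508322715759277) 14.475204467773438 [283 326] [357 387]
 12.425 [-0.44 -0.03 -1.18] [0.5222 0.1126 0.2199] 0.45687322138847464
```

View pics/g_wrist.png

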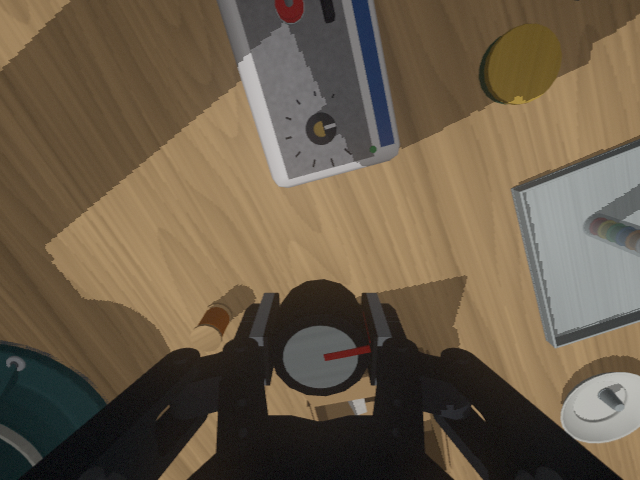

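View pics/g_hand2.png

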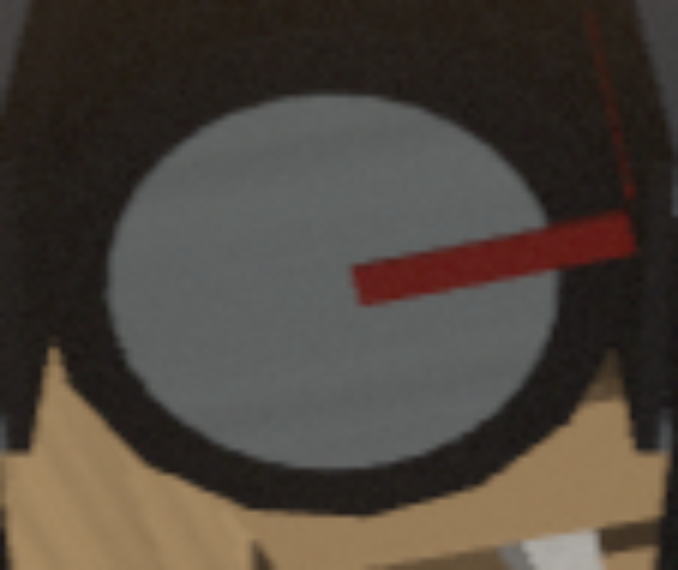

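Run:
```python
import cv2
a=cv2.imread("pics/g_wrist.png")
cv2.imwrite("pics/g_z.png",cv2.resize(a[100:160,285:365],None,fx=10,fy=10,interpolation=cv2.INTER_NEAREST))
```

```text
(no output)
```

View pics/g_z.png

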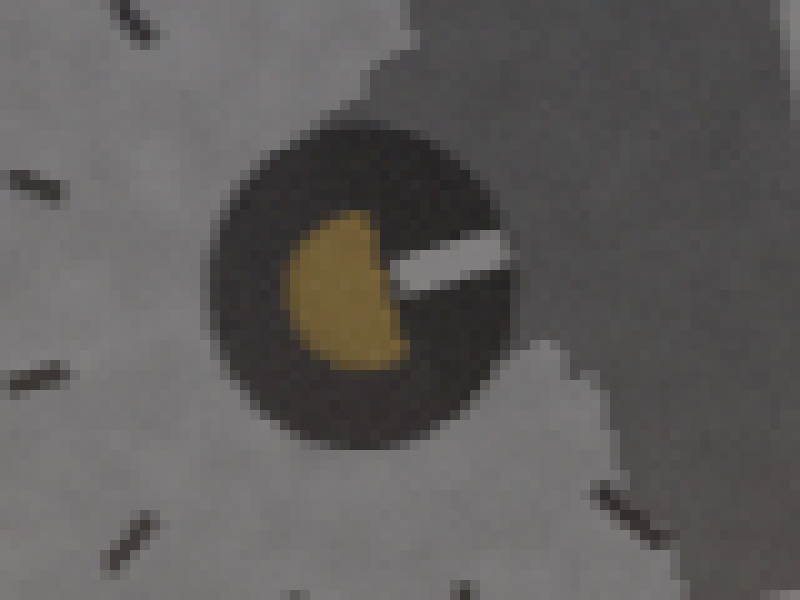

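Run:
```python
from plant import robot,status,viewer,eoat
from h import *
np.set_printoptions(precision=4,suppress=True)
st=status.get_state(); f=viewer.grab_frame("wrist"); im=f["pixels"]; box=(300,108,342,150)
def W(pts,z): return np.array([onz(f,p,z) for p in pts])
b=blob(im,box,lambda r:(r.max(2)<62))
P=W(b[1],.078); c,r=cv2.minEnclosingCircle((P[:,:2]*1000).astype(np.float32)); print('collar minenc',c,r,b[0])
el=cv2.fitEllipse((P[:,:2]*1000).astype(np.float32)); print(el)
g=blob(im,box,lambda r:(r[...,0]-r[...,2]>25)); G=W(g[1],.092)[:,:2]*1000; c2,r2=cv2.minEnclosingCircle(G.astype(np.float32)); print('gold',c2,r2,g[0])
# flat: longest hull edges direction
e=np.roll(G,-1,0)-G; i=np.argsort(-np.hypot(*e.T))[:3]; print('flat edges',[(np.hypot(*e[k]).round(2),(np.arctan2(*e[k][::-1])).round(3)) for k in i])
w=blob(im,(322,118,339,132),lambda r:(r.min(2)>105)); Wp=W(w[1],.078)[:,:2]*1000; rect=cv2.minAreaRect(Wp.astype(np.float32)); print('mark',rect,w[0])
mc=np.array(rect[0]); print('mark yaw from collar',np.arctan2(*(mc-c)[::-1]), 'from gold',np.arctan2(*(mc-c2)[::-1]))
print('tool coords', tool(np.r_[np.array(c)/1000,.078],st), tool(np.r_[np.array(c2)/1000,.092],st))
```

```text
collar minenc (557.677490234375, 186.76358032226562) 12.293623924255371 549
((557.708740234375, 186.7195281982422), (23.891889572143555, 24.351318359375), 139.10928344726562)
gold (557.2894287109375, 186.67291259765625) 5.770686626434326 141
flat edges [(np.float64(5.29), np.float64(-1.707)), (np.float64(5.08), np.float64(1.134)), (np.float64(4.62), np.float64(2.71))]
mark ((564.6885986328125, 185.5863037109375), (2.4079434871673584, 7.6958184242248535), 78.61183166503906) 34
mark yaw from collar -0.1663639057092262 from gold -0.14581324409001908
tool coords [ 0.1419  0.0012 -0.0822] [ 0.1279  0.0009 -0.082 ]
```

Run:
```python
from plant import robot,status,viewer,eoat
from h import *
np.set_printoptions(precision=4,suppress=True)
def T(s): 
    t=status.get_state();print(s,round(t["clock"],2),t["force"].round(2),t["wrist_torque"].round(2),t["eef_pos"],round(t["width"],3)); return t
a=-.405; o=ori(a); M=Rn.from_rotvec(o).as_matrix()
p=np.array([.5575,.1867,0])-M@np.array([0,.0005,-.0001]); print(p)
robot.move_linear([p[0],p[1],.125],list(o),feed=.12);T('above')
robot.move_linear([p[0],p[1],.096],feed=.06);robot.pause(.2);t0=T('near')["force"][2]
hand(status.get_state(),viewer.grab_frame("wrist"),"h_hand")
cv2.imwrite("pics/h_side.png",viewer.grab_frame("side")["pixels"][:,:,::-1])
cv2.imwrite("pics/h_scene.png",viewer.grab_frame("scene")["pixels"][:,:,::-1])
for z in np.arange(.0925,.0799,-.0015):
    robot.move_linear([p[0],p[1],z],feed=.03); robot.pause(.05); t=T('z%.4f'%z)
    if abs(t["force"][2]-t0)>4: break
```

```text
[ 0.557   0.1868 -0.    ]
above 13.67 [ 0.8  -0.15 -1.34] [-0.01  0.05  0.  ] [0.5572 0.1865 0.1256] 0.452
near 14.5 [0.41 0.59 0.21] [0.01 0.03 0.04] [0.5572 0.1869 0.0963] 0.449
red n 306 tool ends [array([-0.0345,  0.0196, -0.0044]), array([-0.0345,  0.0023, -0.0003])] world yaw 2.973323790991505 tool yaw -0.40499542887479295
alu 3490 (0.5670364499092102, 0.021519821137189865) 14.654090881347656 [283 326] [358 388]
z0.0925 14.97 [-0.36  0.03 -1.1 ] [ 0.02 -0.03  0.03] [0.5569 0.1868 0.0923] 0.457
z0.0910 15.27 [-0.42 -0.67  0.57] [-0.    0.01 -0.03] [0.557  0.1868 0.091 ] 0.451
z0.0895 15.57 [-0.18 -0.65 -0.69] [ 0.02 -0.01  0.03] [0.557  0.1868 0.0895] 0.451
z0.0880 15.87 [ 0.11  0.48 -1.06] [-0.07 -0.02 -0.01] [0.557  0.1868 0.0879] 0.456
z0.0865 16.17 [-0.13 -0.12 -0.54] [-0.03  0.06  0.02] [0.557  0.1868 0.0865] 0.451
z0.0850 16.47 [-0.43 -0.16 -0.06] [ 0.05 -0.   -0.  ] [0.557  0.1868 0.085 ] 0.455
z0.0835 16.77 [ 0.49 -0.12 -0.54] [ 0.06 -0.04 -0.06] [0.557  0.1868 0.0834] 0.456
z0.0820 17.07 [-0.03  0.26 -0.85] [-0.02  0.02  0.03] [0.557  0.1868 0.0819] 0.452
z0.0805 17.37 [-0.03 -0.68 -0.01] [-0.04  0.01  0.01] [0.557  0.1868 0.0805] 0.456
```

No contact force down to TCP z 0.0805. A misaligned bore would have touched at about 0.0875, so the knob is sliding onto the shaft. I'll keep pressing and watch for the 5 N and 10 N spring thresholds.

Run:
```python
from plant import robot,status,viewer,eoat
from h import *
np.set_printoptions(precision=4,suppress=True)
def T(s): 
    t=status.get_state();print(s,round(t["clock"],2),t["force"].round(2),t["eef_pos"],round(t["width"],3)); return t
x,y=.557,.1868
for z in np.arange(.0785,.0669,-.001):
    robot.move_linear([x,y,z],feed=.03); robot.pause(.1); t=T('z%.4f'%z)
    if abs(t["force"][2])>16: break
for n in ("wrist","side","scene"): cv2.imwrite(f"pics/i_{n}.png",viewer.grab_frame(n)["pixels"][:,:,::-1])
hand(status.get_state(),viewer.grab_frame("wrist"),"i_hand")
for n,x0,y0,w,h in (("side",250,100,120,140),("scene",390,190,140,110)):
    cv2.imwrite(f"pics/iz_{n}.png",cv2.resize(cv2.imread(f"pics/i_{n}.png")[y0:y0+h,x0:x0+w],None,fx=4,fy=4))
```

```text
z0.0785 17.72 [-0.49  0.12 -0.7 ] [0.557  0.1868 0.0785] 0.454
z0.0775 18.07 [ 0.5   0.11 -0.36] [0.557  0.1868 0.0775] 0.453
z0.0765 18.42 [-0.35  0.56 -0.31] [0.557  0.1868 0.0765] 0.452
z0.0755 18.77 [ 0.17 -0.34 -1.52] [0.557  0.1868 0.0755] 0.454
z0.0745 19.12 [-0.05  1.21 -1.39] [0.557  0.1868 0.0745] 0.452
z0.0735 19.47 [ 0.75 -0.47 -0.63] [0.5571 0.1868 0.0735] 0.45
z0.0725 19.82 [-0.72 -0.53  4.94] [0.5571 0.1868 0.0727] 0.45
z0.0715 20.17 [-0.54  0.48  6.66] [0.5571 0.1868 0.0718] 0.452
z0.0705 20.52 [-2.08 -0.01  6.86] [0.5571 0.1868 0.0709] 0.453
z0.0695 20.87 [-2.13 -0.98  8.23] [0.5571 0.1869 0.0699] 0.453
z0.0685 21.22 [-2.5  -0.74  9.29] [0.5571 0.1868 0.069 ] 0.451
z0.0675 21.57 [-3.54 -1.45 14.21] [0.5571 0.1868 0.0684] 0.453
red n 311 tool ends [array([-0.0345,  0.0196, -0.0043]), array([-0.0345,  0.0023, -0.0002])] world yaw 2.9698752974044855 tool yaw -0.4049527358693501
alu 3503 (0.5342270731925964, 0.06834104657173157) 14.650053024291992 [283 326] [358 388]
```

View pics/iz_side.png

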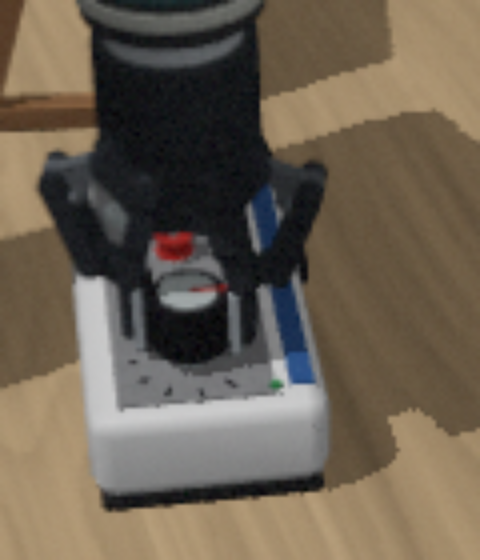

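View pics/i_scene.png

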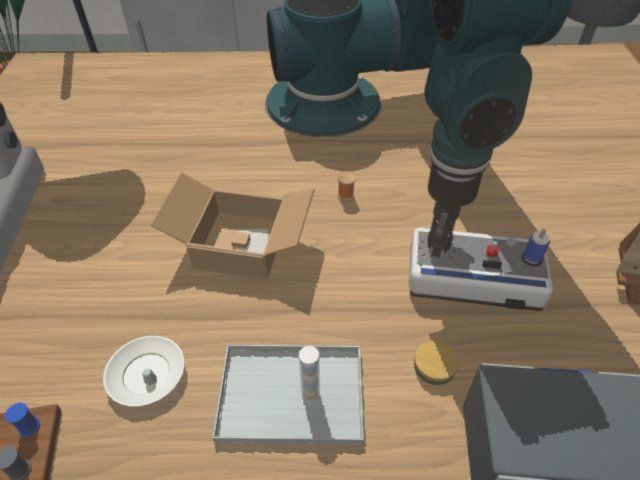

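View pics/i_wrist.png

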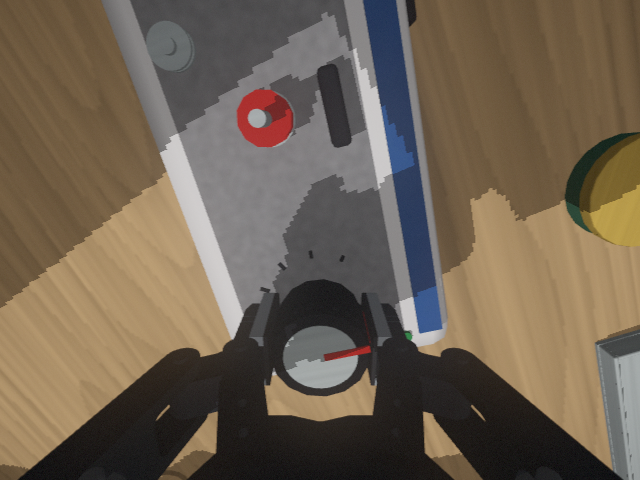

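The force profile fits: free until TCP z 0.0735 (the predicted seat height), a step to about 5 N, a ramp to about 9.3 N over 4–5 mm, then a stiff 14 N at the stop. The knob's position in the grip hasn't changed: wrist disc still at (320,357), pointer yaw −0.172. The scene view shows both flaps still open and the other objects in place. One stability check, then I'll hand it in.

Run:
```python
from plant import robot,status,order
robot.pause(.6)
t=status.get_state();print(t["clock"],t["force"].round(2),t["eef_pos"].round(4),t["width"])
if t["force"][2]>11: order.close_job(); print("closed")
```

```text
22.3667 [-4.68 -0.15 13.22] [0.5571 0.1868 0.0683] 0.45404997361936356
the job is handed in; nothing more can be done
closed
```

I folded both flaps out, took the knob out and fitted it on the D-shaft with the flats matched. I handed the job in at about 22.4 s with the gripper still pressing the knob down; no verdict is reported.

- **Seating and press:** The knob met no resistance until its expected seat height. The force then stepped to about 5 N, rose to about 9.3 N over the 5 mm spring travel, and stiffened at the stop. It was a steady 13 N just before hand-in, so by force and height the run shaft is fully down.
- **Alignment:** The pointer's final yaw was about −0.17 rad. Three readings of the shaft flat gave −0.14, −0.17 and −0.20 rad, so they disagreed by about 0.06 rad. That is well inside the 0.35 rad limit.
- **Grip:** The knob did not shift in the pads between lifting and pressing, as measured in the wrist view.
- **Scene:** The last scene picture shows both flaps still folded well open and nothing visibly moved. I checked that by eye only; I did not measure flap angles or object positions.
- **Other disagreements:** The first two-view fix on a flap edge missed by 35 mm because I matched the wrong corners, so I discarded it and used the wrist view. The first shaft fix was about 2 mm off the later wrist-camera fix, and I used the later one.

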